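Move the sample row to the new rack in reverse order

TASK

Move the four containers standing in the old rack (the one lined with cork pads) into the empty new rack, in reverse order: seen from the robot, the one at the far left of the old rack goes to the far right of the new one, the second from the left goes second from the right, and so on. Each must end up standing upright on the floor of a pocket of its own, and none may be tipped over on the way.

Things in the scene. Friction and masses are not known exactly. Their poses are not given: they have to be found in the camera images.
- old_rack: old rack, lined with cork pads, full at the start; may be nearer or farther than the new one: fixed white plastic rack, 76 (x) by 310 (y) by 22 mm high, one row of four open pockets; origin at the centre of its underside, y along the row to the robot's left (turned 0.15 to 0.4 rad anticlockwise), z up; pocket centres at y = -108, -36, 36, 108 mm; pockets 68 mm square inside, floor at z = 4 mm, walls 4 mm thick, tops at z = 22 mm
- new_rack: new rack, empty and without pads at the start: fixed white plastic rack, 76 (x) by 310 (y) by 22 mm high, one row of four open pockets; origin at the centre of its underside, y along the row to the robot's left (turned 0.15 to 0.4 rad anticlockwise), z up; pocket centres at y = -108, -36, 36, 108 mm; pockets 68 mm square inside, floor at z = 4 mm, walls 4 mm thick, tops at z = 22 mm
- brown_bottle_centre (a point): brown bottle with white cap, 115 mm tall, about 140 g: the point is on its axis, half-way up; its z axis points up through the cap; round, so any grip direction across it serves, best across the row; body 52 mm across up to 82 mm above its base, narrower above; grip the body about 60 mm above its base
- white_bottle_centre (a point): white bottle with orange cap, 105 mm tall, about 110 g: the point is on its axis, half-way up; its z axis points up through the cap; round, so any grip direction across it serves, best across the row; body 46 mm across up to 75 mm above its base, narrower above; grip the body about 55 mm above its base
- tube_centre (a point): clear narrow tube with clear cap, 94 mm tall, about 12 g: the point is on its axis, half-way up; its z axis points up through the cap; round, so any grip direction across it serves, best across the row; body 25 mm across up to 72 mm above its base, cap 20 mm across above that; grip the body about 60 mm above its base
- jar_centre (a point): white wide-mouthed jar with black lid, 78 mm tall, about 120 g: the point is on its axis, half-way up; its z axis points up through the cap; round, so any grip direction across it serves, best across the row; 50 mm across; grip the body about 50 mm above its base
- pad_brown_bottle: cork pad, 62 mm square, 3 mm thick, fixed on the floor of the old rack's pocket in which the brown bottle stands at the start; it stays there and so marks from which pocket the brown bottle came; origin at the centre of its underside
- pad_white_bottle: cork pad, 62 mm square, 3 mm thick, fixed on the floor of the old rack's pocket in which the white bottle stands at the start; it stays there and so marks from which pocket the white bottle came; origin at the centre of its underside
- pad_tube: cork pad, 62 mm square, 3 mm thick, fixed on the floor of the old rack's pocket in which the tube stands at the start; it stays there and so marks from which pocket the tube came; origin at the centre of its underside
- pad_jar: cork pad, 62 mm square, 3 mm thick, fixed on the floor of the old rack's pocket in which the jar stands at the start; it stays there and so marks from which pocket the jar came; origin at the centre of its underside
Not all that is in view belongs to the job. Leave any purple look-alike of the part that bears brown_bottle_centre alone.

How it is judged (in metres and radians):
At the end, for the whole second after the job is handed in: Each container stands in the new rack's pocket that mirrors its old place (its axis within 30 mm of the pocket's centre along and across the row), on the pocket floor (within 6 mm in height) and upright (within 0.15 rad) (x of brown_bottle_centre in the frame of new_rack between -0.03 and 0.03 m and z of brown_bottle_centre in the frame of new_rack between 0.0555 and 0.0675 m and angle between each of brown_bottle_centre, white_bottle_centre, tube_centre, jar_centre's own z axis and vertical below 0.15 rad and ((y of brown_bottle_centre in the frame of new_rack between -0.138 and -0.078 m and y of pad_brown_bottle in the frame of old_rack between 0.088 and 0.128 m) or (y of brown_bottle_centre in the frame of new_rack between -0.066 and -0.006 m and y of pad_brown_bottle in the frame of old_rack between 0.016 and 0.056 m) or (y of brown_bottle_centre in the frame of new_rack between 0.006 and 0.066 m and y of pad_brown_bottle in the frame of old_rack between -0.056 and -0.016 m) or (y of brown_bottle_centre in the frame of new_rack between 0.078 and 0.138 m and y of pad_brown_bottle in the frame of old_rack between -0.128 and -0.088 m)) and x of white_bottle_centre in the frame of new_rack between -0.03 and 0.03 m and z of white_bottle_centre in the frame of new_rack between 0.0505 and 0.0625 m and ((y of white_bottle_centre in the frame of new_rack between -0.138 and -0.078 m and y of pad_white_bottle in the frame of old_rack between 0.088 and 0.128 m) or (y of white_bottle_centre in the frame of new_rack between -0.066 and -0.006 m and y of pad_white_bottle in the frame of old_rack between 0.016 and 0.056 m) or (y of white_bottle_centre in the frame of new_rack between 0.006 and 0.066 m and y of pad_white_bottle in the frame of old_rack between -0.056 and -0.016 m) or (y of white_bottle_centre in the frame of new_rack between 0.078 and 0.138 m and y of pad_white_bottle in the frame of old_rack between -0.128 and -0.088 m)) and x of tube_centre in the frame of new_rack between -0.03 and 0.03 m and z of tube_centre in the frame of new_rack between 0.045 and 0.057 m and ((y of tube_centre in the frame of new_rack between -0.138 and -0.078 m and y of pad_tube in the frame of old_rack between 0.088 and 0.128 m) or (y of tube_centre in the frame of new_rack between -0.066 and -0.006 m and y of pad_tube in the frame of old_rack between 0.016 and 0.056 m) or (y of tube_centre in the frame of new_rack between 0.006 and 0.066 m and y of pad_tube in the frame of old_rack between -0.056 and -0.016 m) or (y of tube_centre in the frame of new_rack between 0.078 and 0.138 m and y of pad_tube in the frame of old_rack between -0.128 and -0.088 m)) and x of jar_centre in the frame of new_rack between -0.03 and 0.03 m and z of jar_centre in the frame of new_rack between 0.037 and 0.049 m and ((y of jar_centre in the frame of new_rack between -0.138 and -0.078 m and y of pad_jar in the frame of old_rack between 0.088 and 0.128 m) or (y of jar_centre in the frame of new_rack between -0.066 and -0.006 m and y of pad_jar in the frame of old_rack between 0.016 and 0.056 m) or (y of jar_centre in the frame of new_rack between 0.006 and 0.066 m and y of pad_jar in the frame of old_rack between -0.056 and -0.016 m) or (y of jar_centre in the frame of new_rack between 0.078 and 0.138 m and y of pad_jar in the frame of old_rack between -0.128 and -0.088 m))); the robot touches nothing.
It fails at once if one of the four containers is tipped over (more than 45 degrees) (angle between any of brown_bottle_centre, white_bottle_centre, tube_centre, jar_centre's own z axis and vertical above 0.79 rad).
It also fails if it takes over 118 s, if anything falls off the work surface, if the arm or the gripper's body presses on something with over 40 N, if the wrist force passes 120 N, or if a joint passes its speed limit or range.

ROBOT

A 6-joint arm with a two-finger parallel gripper is mounted at the origin on a cart in front of the work surface, level with it; the furniture and walls round the work are solid. World frame = base frame: x ahead of the robot, y to its left, z up, the work surface at z = 0. Lengths are in m, angles in degrees, forces in N, time in s.
With the tool pointing down it reaches from about 0.4 to 0.825 m from the base axis. Payload 7 kg.
Tool frame: the origin (TCP) lies between the finger pads; the fingertips stand 25 mm ahead of it and the grasp point (between the pads) lies 6 mm ahead of it; z points along the fingers, y is the line along which they close (so a half turn about z gives the same grasp; the last joint's range is limited). The gripper opens to 88 mm and grips with 3 to 60 N. Pads are 19 mm wide; open, the fingers measure 130 mm over their backs; the gripper's body (78 mm by 193 mm) begins 47 mm behind the grasp point.
Start: joints at [-47.321, 20.546, 0.682, 0, -70.136, -16.507], TCP at [0.298, -0.606, 0.252] pointing down, gripper open.
Joint ranges: [-176.03, 176.03], [-82.01, 121.73], [-58.28, 71.71], [-173.87, 95.51], [-174.79, -0.11], [-173.66, 173.66]. Speed limits (degrees/s): [136.94, 136.94, 172.46, 180, 180, 180].

INTERFACE

Orientations are given as [roll, pitch, yaw] about the fixed x, y, z axes, in that order (R = Rz(yaw) Ry(pitch) Rx(roll)).
In Python, from plant import r gives the robot as it stands.
- The arm moves only by the shell command python3 -m crank 'ROWS' [FORCE]. ROWS is JSON, a list of rows, each a list of 3 entries, a list of its own where there are three numbers: the turn, a rotation vector about the tool's x, y, z in degrees, then the shift along the tool's x, y, z in cm, then the closure, from -1 (fully open) to 1 (shut). In form: [[[wx, wy, wz], [dx, dy, dz], fingers], ...]. A call has 1 to 8 rows; each row shifts and turns the commanded pose from where the row before left it, along the tool's axes as they then stand; what a row does not reach is not made up. A row lasts 1/10 s, in which the tool goes at most 50 mm and 8.59 degrees, less where a joint would pass 70% of its speed; a pose out of reach is approached as far as the arm can. A call with a gripper value outside its range is refused whole. The fingers move at their own pace and stop on an object; FORCE is the grip in N (left out, the last holds). Time passes only in rows, so rows that do not move let the fingers close. It gives the time, the measured TCP pose, the force, the opening and the grip force at its end, in the units of the state.
- r.get_state(): the state, without advancing time (a new reading comes with each control period).
- r.capture(name): name is "side" or "top" or "wrist"; returns a dict with "color" (480x640x3 uint8, red, green, blue), "range_z" (480x640 float32, m along the optical axis (not along the pixel's ray), 0 where there is no reading), "intrinsics" (3x3 intrinsics, pixels), "world_from_camera" (4x4, takes a point from camera to world coordinates); the wrist camera has in their place "hand_eye" (4x4, takes a point from camera to tool coordinates, whose origin is the TCP and whose axes are the flange's). Camera axes: x right, y down, z forward; pixel columns grow to the right and rows downward; lengths in m; the calibration is good to about 2 mm. A picture is of the moment at which its call begins: read the wrist's pose just before it.
- r.close_job(): hands the job in; it is judged then, once.
The state is a dict: "time_s": time; "joints": joint angles; "qd": joint speeds; "joint_torque": joint torques, N m; "tcp_pos": TCP position; "eef_rot": TCP orientation; "contact_force": force on the tool from outside, world axes, zero at the start; "moment": the same for the moment, N m; "gripper_width": finger opening in m; "gripper_force": force on a finger pad.
Only numpy, scipy, OpenCV 4.12 (cv2) and the standard library are available. Lean on these libraries where they do the work, as an engineer would, in place of code of your own. Each camera call takes 0.05 s, during which the arm holds its last target. There are 200 camera calls.

## Working session

There is one attempt and no reset: what is moved stays moved. The work goes in short steps, Python scripts to look and compute and a shell command to move; the robot and the scene stay as the last step left them, time stands still between calls to the robot, and variables do not carry over. Pictures are saved under pics/ and viewed, at most 14 in all, crops included, and the job is handed in when it is done.

```bash
mkdir -p pics; ls; python3 - <<'E'
from plant import r
import cv2,pickle
s=r.get_state();print(s)
d={}
for n in("top","side"):
    d[n]=r.capture(n);cv2.imwrite(f"pics/{n}0.png",d[n]["color"][:,:,::-1])
    print(d[n]["intrinsics"],d[n]["world_from_camera"])
pickle.dump(d,open("d0.pkl","wb"))
E
```

```text
pics
{'time_s': 0.0, 'joints': array([-4.73204265e+01,  2.05914018e+01,  6.36135590e-01, -2.13322547e-02,
       -7.01362867e+01, -1.65039138e+01]), 'qd': array([-0.05139572, -0.1204932 , -0.07217362, -0.13207412,  0.03224409,
       -0.06729669]), 'joint_torque': array([-1.84200426e-04, -5.82722247e+01,  2.93054473e+01,  6.99724987e+00,
        6.84153638e-03, -1.90401124e-04]), 'tcp_pos': array([ 0.29752504, -0.60540673,  0.25063716]), 'eef_rot': array([ 1.79906522e+02, -6.78341687e-03, -1.53831599e+02]), 'contact_force': array([-0.0070791 ,  0.20474076,  0.23321501]), 'moment': array([ 0.0010216 ,  0.07577764, -0.01808332]), 'gripper_force': 0.0, 'gripper_width': 0.08763518672716251}
[[514.37587869   0.         316.44380921]
 [  0.         514.37587869 237.6930505 ]
 [  0.           0.           1.        ]] [[ 0.01737483 -0.99415258  0.10657752  0.45916307]
 [-0.99984691 -0.01705533  0.00390864  0.29923614]
 [-0.00206807 -0.10662911 -0.99429671  1.0484169 ]
 [ 0.          0.          0.          1.        ]]
[[601.04365626   0.         316.03712209]
 [  0.         601.04365626 233.38390241]
 [  0.           0.           1.        ]] [[-0.99485167 -0.03888003  0.09358687  0.43386706]
 [-0.10119934  0.43008693 -0.8970975   1.36663274]
 [-0.00537131 -0.90194988 -0.43180733  0.58591119]
 [ 0.          0.          0.          1.        ]]
```

View pics/top0.png

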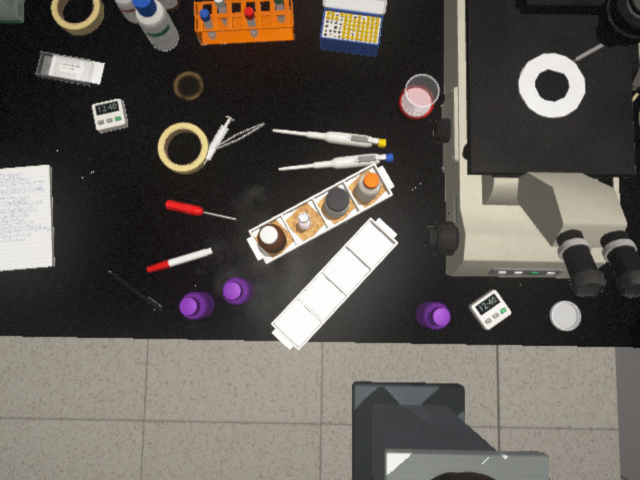

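View pics/side0.png

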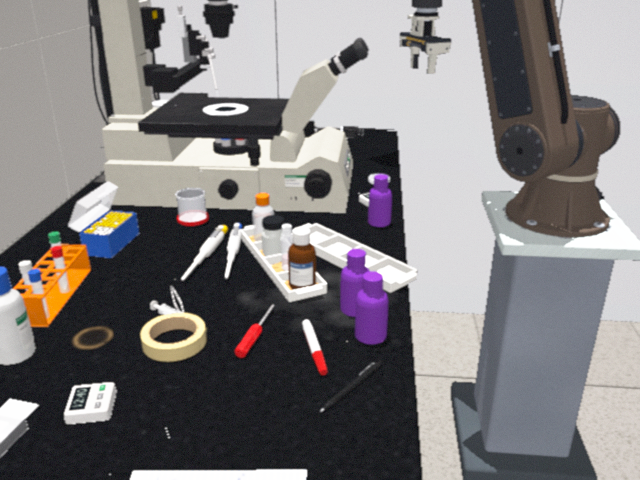

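Top view: left to right the old rack holds brown (270,237), tube (304,221), jar (337,203) and white (368,186). The empty new rack runs from (287,332) to (383,232). Purple look-alikes stand at (196,305), (236,291) and (433,315), to be left alone. The brown one is the only bottle with a white cap, and it is in the padded rack.

```bash
cat > h.py <<'E'
import numpy as np,cv2,pickle
d=pickle.load(open("d0.pkl","rb"))
def ray(c,uv,z):
    K,T=c["intrinsics"],c["world_from_camera"]
    v=T[:3,:3]@np.linalg.solve(K,[uv[0],uv[1],1]);o=T[:3,3]
    return (o+v*(z-o[2])/v[2])[:2]
def cloud(c):
    K,T=c["intrinsics"],c["world_from_camera"];Z=c["range_z"]
    u,v=np.meshgrid(np.arange(640),np.arange(480))
    P=np.stack([(u-K[0,2])/K[0,0]*Z,(v-K[1,2])/K[1,1]*Z,Z],-1)@T[:3,:3].T+T[:3,3]
    P[Z==0]=np.nan;return P
E
python3 - <<'E'
from h import *
c=d["top"];I=c["color"];P=cloud(c);hsv=cv2.cvtColor(I,cv2.COLOR_RGB2HSV)
np.set_printoptions(precision=4,suppress=True)
def box(name,poly):
    m=np.zeros((480,640),np.uint8);cv2.fillPoly(m,[np.array(poly)],1)
    w=((hsv[...,2]>150)&(hsv[...,1]<60)&(m>0)).astype(np.uint8)
    n,l,s,_=cv2.connectedComponentsWithStats(w);
    pts=np.argwhere(w)[:,::-1]
    X=np.array([ray(c,p,.022 if name=="old" else .022) for p in pts],np.float32)
    (ce,sz,a)=cv2.minAreaRect(X);print(name,ce,sz,a,len(pts))
    b=cv2.boxPoints((ce,sz,a));print(b)
box("new",[(265,328),(375,212),(405,240),(292,356)])
box("old",[(242,240),(385,160),(402,190),(265,268)])
# tops by height
for nm,(u,v) in dict(brown=(270,237),tube=(304,221),jar=(337,203),white=(368,186),p1=(236,291),p2=(196,305),p3=(433,315)).items():
    q=P[v-14:v+14,u-14:u+14].reshape(-1,3);zt=np.nanpercentile(q[:,2],97);t=q[q[:,2]>zt-.008]
    print(nm,zt,np.nanmean(t,0),len(t))
# microscope height map
for x0 in np.arange(.25,1.0,.1):
    row=[]
    for y0 in np.arange(-.35,.15,.1):
        k=(P[...,0]>=x0)&(P[...,0]<x0+.1)&(P[...,1]>=y0)&(P[...,1]<y0+.1)
        row.append(np.nanmax(P[k][:,2]) if k.any() else -1)
    print(round(x0,2),np.array(row))
k=(P[...,2]>.06)&(P[...,0]>.3)&(P[...,1]<.12)&(P[...,1]>-.5);print("tall xmin,ymax",np.nanmin(P[k][:,0]),np.nanmax(P[k][:,1]))
Q=cloud(d["side"]);k=(Q[...,0]>.2)&(Q[...,1]<.06)&(Q[...,1]>-.5)&(Q[...,2]>.2)
for y0 in np.arange(-.4,.06,.1):
  print(round(y0,1),[np.round(np.nanmax(np.where((Q[...,0]>x)&(Q[...,0]<=x+.1)&(Q[...,1]>y0)&(Q[...,1]<y0+.1),Q[...,2],-1)),2) for x in np.arange(.2,.9,.1)])
E
```

```text
new (0.47820934653282166, 0.2671147882938385) (0.07696224749088287, 0.31915807723999023) 47.815162658691406 6064
[[0.3341 0.3458]
 [0.5706 0.1314]
 [0.6223 0.1885]
 [0.3858 0.4028]]
old (0.6165599822998047, 0.2932163178920746) (0.07009485363960266, 0.31443071365356445) 30.377016067504883 2278
[[0.5068 0.4111]
 [0.6658 0.1399]
 [0.7263 0.1753]
 [0.5673 0.4466]]
brown 0.12499360493119634 [0.5631 0.39   0.1226] 251
tube 0.10218583151084783 [0.5998 0.3281 0.1009] 79
jar 0.08839408666283309 [0.6371 0.2648 0.0855] 416
white 0.11467319068679964 [0.6696 0.2038 0.1124] 195
p1 0.11743539054329696 [0.4613 0.4538 0.1154] 251
p2 0.11780659878510928 [0.4322 0.5305 0.1154] 237
p3 0.11758695945842774 [0.4213 0.0793 0.1154] 227
0.25 [-0.7387 -0.7312 -0.7371 -0.7342 -0.7358]
0.35 [0.0052 0.0193 0.0211 0.0225 0.1212]
0.45 [0.0049 0.1458 0.393  0.3935 0.118 ]
0.55 [0.0057 0.1624 0.3445 0.3433 0.1245]
0.65 [0.007  0.2265 0.2468 0.2451 0.2252]
0.75 [0.1736 0.2245 0.4862 0.4539 0.224 ]
0.85 [0.1878 0.2246 0.3203 0.3193 0.2238]
0.95 [-1.     -1.     -1.      0.2237  0.2232]
tall xmin,ymax 0.3953785449925049 0.11994594904869568
-0.4 [np.float64(-0.74), np.float64(0.0), np.float64(0.0), np.float64(0.0), np.float64(0.09), np.float64(-1.0), np.float64(-1.0)]
-0.3 [np.float64(-0.74), np.float64(0.01), np.float64(0.06), np.float64(0.15), np.float64(0.22), np.float64(0.22), np.float64(0.37)]
-0.2 [np.float64(-0.74), np.float64(0.02), np.float64(0.39), np.float64(0.37), np.float64(0.32), np.float64(0.47), np.float64(0.4)]
-0.1 [np.float64(0.48), np.float64(0.0), np.float64(0.39), np.float64(0.38), np.float64(0.32), np.float64(0.48), np.float64(0.48)]
-0.0 [np.float64(0.49), np.float64(0.08), np.float64(0.12), np.float64(0.15), np.float64(0.22), np.float64(0.22), np.float64(0.31)]
```

```bash
cat > to.py <<'E'
import sys,numpy as np
from plant import r
from scipy.spatial.transform import Rotation as R
x,y,z,yaw=map(float,sys.argv[1:5]);s=r.get_state()
A=R.from_euler('xyz',s["eef_rot"],degrees=True);G=R.from_euler('xyz',[180,0,yaw],degrees=True)
p=np.array([x,y,z])-s["tcp_pos"]
print("t",round(s["time_s"],2),"pos",s["tcp_pos"].round(4),"rot",s["eef_rot"].round(1))
print("turn",np.degrees(np.array((A.inv()*G).as_rotvec())*np.pi/180*180/np.pi).round(1),"then shift cm",(100*G.inv().apply(p)).round(2),"len",(100*np.linalg.norm(p)).round(1),"q",s["joints"].round(0),"w",round(s["gripper_width"],4),"F",round(s["gripper_force"],1))
E
python3 -c "
from h import *
im=d['top']['color'][150:352,185:455,::-1];cv2.imwrite('pics/crop.png',cv2.resize(im,None,fx=2.9,fy=2.9,interpolation=2))"
python3 -m crank '[[[0,0,0],[0,0,-4.5],-1],[[0,0,0],[0,0,-4.5],-1],[[0,0,0],[0,0,-4.5],-1],[[0,0,0],[0,0,-4.5],-1],[[0,0,0],[0,0,-4.5],-1],[[0,0,0],[0,0,-4.5],-1]]' 30
python3 to.py .563 .39 .52 -60.2
```

```text
time_s: 0.7
tcp_pos: [0.2974, -0.6053, 0.5233]
eef_rot: [180.0, 0.0, -153.8]
contact_force: [0.5, -1.0, -0.0]
gripper_width: 0.0874
gripper_force: 0.0
t 0.7 pos [ 0.2974 -0.6053  0.5233] rot [ 180.     0.  -153.8]
turn [  0.    0.  -93.6] then shift cm [-73.17 -72.51   0.33] len 103.0 q [ -47.   19.   33.   -0. -104.  -17.] w 0.0874 F 0.0
```

View pics/crop.png

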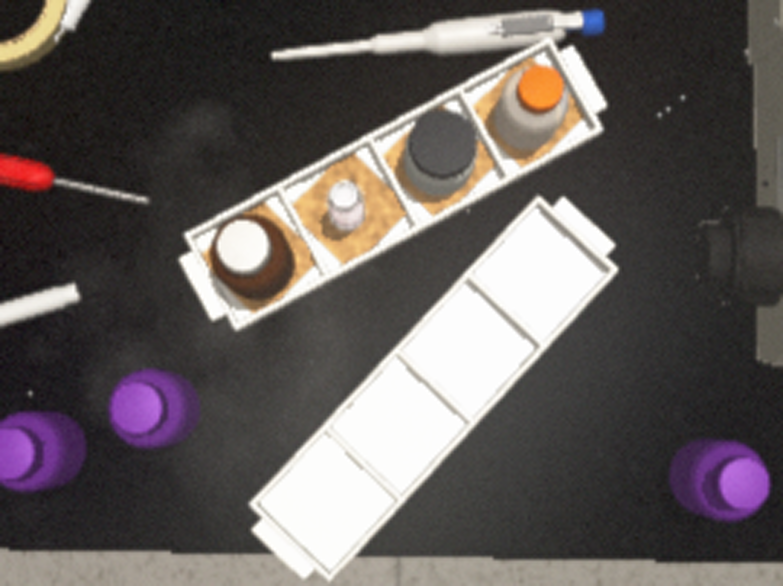

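The crop confirms four corked pockets holding brown (white cap, crop 245,245), tube (345,200), jar (440,145) and white (540,90). The purple bottles are outside the racks. Next I turn the tool and swing across.

```bash
python3 -c "
from h import *
q=[(371.2,218.3),(397.8,242.4),(271.2,324.1),(298.1,349.3)];X=np.array([ray(d['top'],p,.022) for p in q]);print('new',X.mean(0),X)
q=[(551,40),(602,127),(187,235),(236,327)];X=np.array([ray(d['top'],(185+p[0]/2.9,150+p[1]/2.9),.022) for p in q]);print('old',X.mean(0),X)"
python3 -m crank '[[[0,0,-8.5],[0,0,0],-1],[[0,0,-8.5],[0,0,0],-1],[[0,0,-8.5],[0,0,0],-1],[[0,0,-8.5],[0,0,0],-1],[[0,0,-8.5],[0,0,0],-1],[[0,0,-8.5],[0,0,0],-1]]' >/dev/null
python3 -m crank '[[[0,0,-8.5],[0,0,0],-1],[[0,0,-8.5],[0,0,0],-1],[[0,0,-8.5],[0,0,0],-1],[[0,0,-8.5],[0,0,0],-1],[[0,0,-8.5],[0,0,0],-1]]' >/dev/null
python3 -m crank '[[[0,0,0],[-2.8,-2.8,0],-1],[[0,0,0],[-2.8,-2.8,0],-1],[[0,0,0],[-2.8,-2.8,0],-1],[[0,0,0],[-2.8,-2.8,0],-1],[[0,0,0],[-2.8,-2.8,0],-1],[[0,0,0],[-2.8,-2.8,0],-1],[[0,0,0],[-2.8,-2.8,0],-1],[[0,0,0],[-2.8,-2.8,0],-1]]'
python3 to.py .563 .39 .52 -60.2
```

```text
new [0.47940592 0.26465934] [[0.61036316 0.19365759]
 [0.56249381 0.14006919]
 [0.39632962 0.38949028]
 [0.34843709 0.33542032]]
old [0.62033762 0.29442826] [[0.72266586 0.18659285]
 [0.66121357 0.15067237]
 [0.58033461 0.43809333]
 [0.51713644 0.40235448]]
time_s: 2.6
tcp_pos: [0.3814, -0.2987, 0.5213]
eef_rot: [180.0, 0.0, -60.3]
contact_force: [0.5, 1.0, -0.4]
gripper_width: 0.0874
gripper_force: 0.0
t 2.6 pos [ 0.3814 -0.2987  0.5213] rot [180.    0.  -60.3]
turn [ 0.   0.  -0.1] then shift cm [-50.73 -49.98   0.13] len 71.2 q [-15.  -1.   8.  -0. -99.  44.] w 0.0874 F 0.0
```

```bash

python3 -m crank '[[[0,0,0],[-2.8,-2.8,0],-1],[[0,0,0],[-2.8,-2.8,0],-1],[[0,0,0],[-2.8,-2.8,0],-1],[[0,0,0],[-2.8,-2.8,0],-1],[[0,0,0],[-2.8,-2.8,0],-1],[[0,0,0],[-2.8,-2.8,0],-1],[[0,0,0],[-2.8,-2.8,0],-1],[[0,0,0],[-2.8,-2.8,0],-1]]' >/dev/null
python3 -m crank '[[[0,0,0],[-2.8,-2.8,0],-1],[[0,0,0],[-2.8,-2.8,0],-1],[[0,0,0],[-2.8,-2.8,0],-1],[[0,0,0],[-2.8,-2.8,0],-1],[[0,0,0],[-2.8,-2.8,0],-1],[[0,0,0],[-2.8,-2.8,0],-1],[[0,0,0],[-2.8,-2.8,0],-1],[[0,0,0],[-2.8,-2.8,0],-1]]'
python3 to.py .563 .39 .30 -60.2
```

```text
time_s: 4.2
tcp_pos: [0.549, 0.3124, 0.5212]
eef_rot: [180.0, 0.0, -60.3]
contact_force: [0.1, -0.5, -0.2]
gripper_width: 0.0877
gripper_force: 0.0
t 4.2 pos [0.549  0.3124 0.5212] rot [180.    0.  -60.3]
turn [ 0.   0.  -0.1] then shift cm [-6.04 -5.07 22.12] len 23.5 q [  47.   14.   26.   -0. -102.  -18.] w 0.0877 F 0.0
```

```bash

python3 -m crank '[[[0,0,0],[-2,-1.7,3.5],-1],[[0,0,0],[-2,-1.7,3.5],-1],[[0,0,0],[-2,-1.7,3.5],-1],[[0,0,0],[0,0,4],-1],[[0,0,0],[0,0,4],-1],[[0,0,0],[0,0,3.6],-1],[[0,0,0],[0,0,0],-1]]' >/dev/null
python3 to.py .563 .39 .073 -60.2
python3 - <<'E'
from plant import r
import cv2,pickle
s=r.get_state();c=r.capture("wrist");c["s"]=s;pickle.dump(c,open("w1.pkl","wb"));print(c["intrinsics"],c["hand_eye"])
cv2.imwrite("pics/w1.png",c["color"][:,:,::-1])
E
```

```text
t 4.9 pos [0.5613 0.3867 0.2941] rot [ 1.794e+02 -1.000e-01 -6.040e+01]
turn [ 0.6 -0.1 -0.2] then shift cm [-0.2  -0.32 22.11] len 22.1 q [ 51.  20.   6.  -0. -76. -21.] w 0.0874 F 0.0
[[378.84894215   0.         315.57572597]
 [  0.         378.84894215 238.60668867]
 [  0.           0.           1.        ]] [[ 3.35004869e-04 -9.68491415e-01 -2.49046716e-01  6.65541805e-02]
 [ 9.99999785e-01  4.64755619e-04 -4.62190518e-04  2.08272337e-05]
 [ 5.63373409e-04 -2.49046508e-01  9.68491363e-01 -1.33674655e-01]
 [ 0.00000000e+00  0.00000000e+00  0.00000000e+00  1.00000000e+00]]
```

View pics/w1.png

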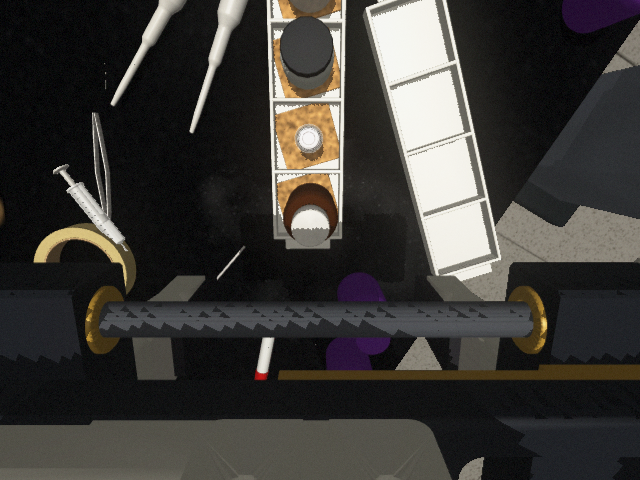

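Wrist view: brown cap about (311,222), tube (309,138), jar lid (306,46), new rack upright at right with pocket centres about (410,34), (428,105), (442,172), (460,232).

```bash
cat >> h.py <<'E'
def wcam(c):
    from scipy.spatial.transform import Rotation as R
    T=np.eye(4);T[:3,:3]=R.from_euler('xyz',c["s"]["eef_rot"],degrees=True).as_matrix();T[:3,3]=c["s"]["tcp_pos"]
    return dict(c,world_from_camera=T@c["hand_eye"])
E
python3 - <<'E'
from h import *
c=wcam(pickle.load(open("w1.pkl","rb")));P=cloud(c)
for n,(u,v),h in (("brown",(311,222),.122),("tube",(309,138),.101),("jar",(306,46),.085),("n-108",(410,34),.004),("n-36",(428,105),.004),("n36",(442,172),.004),("n108",(460,232),.004)):
    q=P[v-20:v+20,u-20:u+20].reshape(-1,3);t=q[q[:,2]>np.nanpercentile(q[:,2],97)-.006]
    print(n,ray(c,(u,v),h).round(4),np.nanmean(t,0).round(4))
E
```

```text
brown [0.5643 0.3856] [0.5636 0.3887 0.1223]
tube [0.5988 0.3281] [0.5995 0.3283 0.101 ]
jar [0.6372 0.2652] [0.6377 0.2652 0.0856]
n-108 [0.5608 0.1877] [0.5616 0.1878 0.0046]
n-36 [0.5067 0.2355] [0.5074 0.2355 0.0045]
n36 [0.4538 0.2863] [0.4547 0.2863 0.0044]
n108 [0.3969 0.3327] [0.3979 0.3325 0.0045]
```

```bash

python3 -m crank '[[[0,0,0],[-0.2,-0.2,4],-1],[[0,0,0],[0,0,4],-1],[[0,0,0],[0,0,4],-1],[[0,0,0],[0,0,4],-1],[[0,0,0],[0,0,3],-1],[[0,0,0],[0,0,2],-1],[[0,0,0],[0,0,0.6],-1],[[0,0,0],[0,0,0],-1]]'
python3 to.py .5636 .3875 .073 -60.2
```

```text
time_s: 5.75
tcp_pos: [0.5652, 0.3916, 0.0858]
eef_rot: [-179.9, -0.0, -60.3]
contact_force: [0.2, 0.4, 0.7]
gripper_width: 0.0877
gripper_force: 0.0
t 5.75 pos [0.5652 0.3916 0.0858] rot [-179.9   -0.   -60.3]
turn [-0.1 -0.  -0.1] then shift cm [0.28 0.34 1.28] len 1.4 q [ 51.  29.  -9.   0. -52. -21.] w 0.0877 F 0.0
```

```bash

python3 -m crank '[[[0,0,0],[0.3,0.3,0.7],-1],[[0,0,0],[0,0,0.6],-1],[[0,0,0],[0,0,0],0.6],[[0,0,0],[0,0,0],0.6],[[0,0,0],[0,0,0],0.6],[[0,0,0],[0,0,0],0.6],[[0,0,0],[0,0,0],0.6],[[0,0,0],[0,0,0],0.6]]' 20
python3 to.py .5636 .3875 .25 -60.2
```

```text
time_s: 6.55
tcp_pos: [0.5633, 0.387, 0.0718]
eef_rot: [-180.0, 0.0, -60.3]
contact_force: [0.9, 0.6, 1.4]
gripper_width: 0.0516
gripper_force: 20.0
t 6.55 pos [0.5633 0.387  0.0718] rot [-180.     0.   -60.3]
turn [-0.   0.  -0.1] then shift cm [ -0.03  -0.05 -17.82] len 17.8 q [ 51.  30. -10.   0. -50. -21.] w 0.0516 F 20.0
```

```bash

python3 -m crank '[[[0,0,0],[0,0,-2],0.6],[[0,0,0],[0,0,-4],0.6],[[0,0,0],[0,0,-4],0.6],[[0,0,0],[0,0,-4],0.6],[[0,0,0],[0,0,-3],0.6],[[0,0,-6],[0,0,0],0.6],[[0,0,-6],[0,0,0],0.6],[[0,0,-6],[0,0,0],0.6]]'
python3 to.py .560 .191 .22 -42.3
```

```text
time_s: 7.35
tcp_pos: [0.5628, 0.3866, 0.2416]
eef_rot: [180.0, 0.0, -42.1]
contact_force: [-0.3, -0.9, -1.0]
gripper_width: 0.0516
gripper_force: 20.0
t 7.35 pos [0.5628 0.3866 0.2416] rot [180.    0.  -42.1]
turn [0.  0.  0.2] then shift cm [12.96 14.66  2.16] len 19.7 q [ 51.  22.   1.  -0. -69.  -3.] w 0.0516 F 20.0
```

```bash

python3 -m crank '[[[0,0,0],[2.6,2.9,0],0.6],[[0,0,0],[2.6,2.9,0],0.6],[[0,0,0],[2.6,2.9,0],0.6],[[0,0,0],[2.6,2.9,0],0.6],[[0,0,0],[2.6,3,0],0.6],[[0,0,0],[0,0,3],0.6],[[0,0,0],[0,0,3],0.6],[[0,0,0],[0,0,0],0.6]]'
python3 to.py .560 .191 .0705 -42.3
```

```text
time_s: 8.15
tcp_pos: [0.5584, 0.1895, 0.1776]
eef_rot: [179.6, 0.2, -42.4]
contact_force: [-0.8, 0.7, -1.3]
gripper_width: 0.0517
gripper_force: 20.0
t 8.15 pos [0.5584 0.1895 0.1776] rot [179.6   0.2 -42.4]
turn [ 0.4  0.2 -0.1] then shift cm [ 0.02 -0.21 10.71] len 10.7 q [ 38.  16. -16.  -0. -58.  10.] w 0.0517 F 20.0
```

```bash

python3 -m crank '[[[0,0,0],[0,0,3],0.6],[[0,0,0],[0,0,3],0.6],[[0,0,0],[0,0,2.5],0.6],[[0,0,0],[0,0,1.2],0.6],[[0,0,0],[0,0,0.6],0.6],[[0,0,0],[0,0,0],0.6]]'
python3 to.py .560 .191 .0690 -42.3
```

```text
time_s: 8.75
tcp_pos: [0.5613, 0.1916, 0.0789]
eef_rot: [180.0, -0.0, -42.3]
contact_force: [-0.7, -0.2, -1.2]
gripper_width: 0.0515
gripper_force: 20.0
t 8.75 pos [0.5613 0.1916 0.0789] rot [180.   -0.  -42.3]
turn [ 0. -0. -0.] then shift cm [-0.05  0.13  0.99] len 1.0 q [ 38.  22. -22.   0. -46.  10.] w 0.0515 F 20.0
```

```bash

python3 -m crank '[[[0,0,0],[0,0,0.5],0.6],[[0,0,0],[0,0,0.3],0.6],[[0,0,0],[0,0,0.2],0.6],[[0,0,0],[0,0,0],0.6],[[0,0,0],[0,0,0],0.6]]'
python3 to.py .560 .191 .0690 -42.3
```

```text
time_s: 9.25
tcp_pos: [0.561, 0.1913, 0.0688]
eef_rot: [-180.0, -0.0, -42.3]
contact_force: [-0.3, -0.6, -1.0]
gripper_width: 0.0516
gripper_force: 20.0
t 9.25 pos [0.561  0.1913 0.0688] rot [-180.    -0.   -42.3]
turn [-0. -0. -0.] then shift cm [-0.05  0.09 -0.02] len 0.1 q [ 38.  23. -22.   0. -45.  10.] w 0.0516 F 20.0
```

```bash

python3 -m crank '[[[0,0,0],[0,0,0.1],0.3],[[0,0,0],[0,0,0],-0.1],[[0,0,0],[0,0,0],-0.6],[[0,0,0],[0,0,0],-0.6],[[0,0,0],[0,0,0],-0.6],[[0,0,0],[0,0,-2],-0.6],[[0,0,0],[0,0,-4],-0.6],[[0,0,0],[0,0,-4],-0.6]]' >/dev/null
python3 -m crank '[[[0,0,0],[0,0,-3],-0.6],[[0,0,6],[0,0,0],-0.6],[[0,0,6],[0,0,0],-0.6],[[0,0,6],[0,0,0],-0.6],[[0,0,0],[0,0,0],-0.6]]'
python3 to.py .5995 .3282 .073 -60.2
```

```text
time_s: 10.55
tcp_pos: [0.5609, 0.1912, 0.1975]
eef_rot: [180.0, 0.0, -60.4]
contact_force: [-0.3, 0.1, -0.1]
gripper_width: 0.0699
gripper_force: 0.0
t 10.55 pos [0.5609 0.1912 0.1975] rot [180.    0.  -60.4]
turn [ 0.   0.  -0.2] then shift cm [ -9.97 -10.16  12.45] len 18.9 q [ 38.  15. -14.  -0. -60.  -8.] w 0.0699 F 0.0
```

```bash

python3 -m crank '[[[0,0,0],[-2.5,-2.5,0],-0.2],[[0,0,0],[-2.5,-2.5,0],-0.2],[[0,0,0],[-2.5,-2.5,0],-0.2],[[0,0,0],[-2.5,-2.6,0],-0.2],[[0,0,0],[0,0,3],-0.2],[[0,0,0],[0,0,3],-0.2],[[0,0,0],[0,0,2],-0.2],[[0,0,0],[0,0,0],-0.2]]'
python3 to.py .5995 .3282 .073 -60.2
```

```text
time_s: 11.35
tcp_pos: [0.5975, 0.327, 0.1137]
eef_rot: [179.6, -0.1, -60.2]
contact_force: [-0.2, 0.5, -0.6]
gripper_width: 0.0528
gripper_force: 0.0
t 11.35 pos [0.5975 0.327  0.1137] rot [ 1.796e+02 -1.000e-01 -6.020e+01]
turn [ 0.4 -0.1  0. ] then shift cm [-0.01 -0.24  4.07] len 4.1 q [ 45.  27.  -8.  -0. -55. -15.] w 0.0528 F 0.0
```

```bash

python3 -m crank '[[[0,0,0],[0,0,2],-0.2],[[0,0,0],[0,0,1.3],-0.2],[[0,0,0],[0,0,0.5],-0.2],[[0,0,0],[0,0,0],-0.2]]' >/dev/null
python3 to.py .5995 .3282 .073 -60.2
python3 -m crank '[[[0,0,0],[0,0,0],0.7],[[0,0,0],[0,0,0],0.7],[[0,0,0],[0,0,0],0.7],[[0,0,0],[0,0,0],0.7],[[0,0,0],[0,0,0],0.7],[[0,0,0],[0,0,0],0.7]]' 8
python3 to.py .5995 .3282 .25 -60.2
```

```text
t 11.75 pos [0.5991 0.3279 0.0793] rot [180.   -0.  -60.3]
turn [ 0.  -0.  -0.1] then shift cm [-0.   -0.05  0.63] len 0.6 q [ 45.  29. -10.   0. -51. -15.] w 0.0525 F 0.0
time_s: 12.35
tcp_pos: [0.5994, 0.3283, 0.08]
eef_rot: [-180.0, 0.0, -60.3]
contact_force: [-0.8, -0.1, 2.9]
gripper_width: 0.025
gripper_force: 8.0
t 12.35 pos [0.5994 0.3283 0.08  ] rot [-180.     0.   -60.3]
turn [-0.   0.  -0.1] then shift cm [  0.02  -0.   -17.  ] len 17.0 q [ 45.  29.  -9.   0. -51. -15.] w 0.025 F 8.0
```

```bash

python3 -m crank '[[[0,0,0],[0,0,-2],0.7],[[0,0,0],[0,0,-4],0.7],[[0,0,0],[0,0,-4],0.7],[[0,0,0],[0,0,-4],0.7],[[0,0,0],[0,0,-2],0.7],[[0,0,-6],[0,0,0],0.7],[[0,0,-6],[0,0,0],0.7],[[0,0,-6],[0,0,0],0.7]]'
python3 to.py .5065 .239 .077 -42.3
```

```text
time_s: 13.15
tcp_pos: [0.599, 0.3281, 0.2397]
eef_rot: [-180.0, 0.0, -42.1]
contact_force: [0.1, -0.3, -0.6]
gripper_width: 0.0246
gripper_force: 8.0
t 13.15 pos [0.599  0.3281 0.2397] rot [-180.     0.   -42.1]
turn [-0.   0.   0.2] then shift cm [-0.84 12.82 16.27] len 20.7 q [ 45.  22.   1.  -0. -69.   3.] w 0.0246 F 8.0
```

```bash

python3 -m crank '[[[0,0,0],[-0.2,3.2,0],0.7],[[0,0,0],[-0.2,3.2,0],0.7],[[0,0,0],[-0.2,3.2,0],0.7],[[0,0,0],[-0.2,3.2,0],0.7],[[0,0,0],[0,0,3],0.7],[[0,0,0],[0,0,3],0.7],[[0,0,0],[0,0,3],0.7],[[0,0,0],[0,0,0],0.7]]' >/dev/null
python3 - <<'E'
from plant import r
import cv2
cv2.imwrite("pics/s1.png",r.capture("side")["color"][170:330,200:440,::-1].repeat(3,0).repeat(3,1))
E
python3 to.py .5065 .239 .077 -42.3
```

```text
t 14.0 pos [0.5062 0.2381 0.1483] rot [179.8   0.  -42.3]
turn [ 0.2  0.  -0. ] then shift cm [-0.04 -0.08  7.13] len 7.1 q [ 45.  15. -22.  -0. -53.   2.] w 0.0251 F 8.0
```

View pics/s1.png

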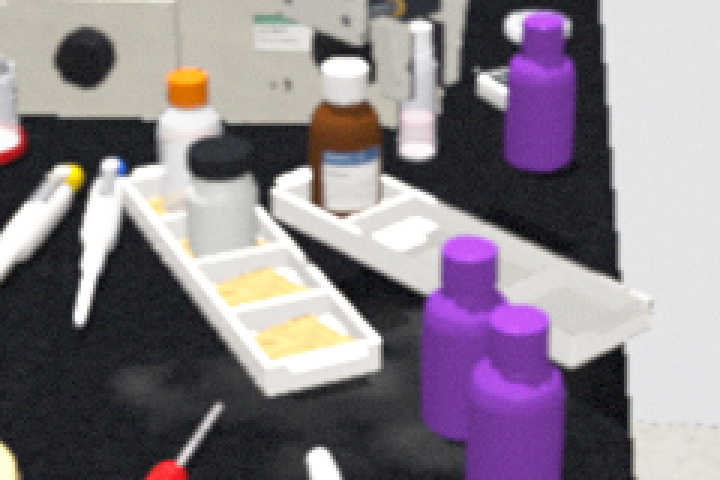

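The brown bottle stands in the far-right pocket at (345,140). The tube is held upright at (418,90) above the next pocket.

```bash

python3 -m crank '[[[0,0,0],[0,0,2.5],0.7],[[0,0,0],[0,0,2],0.7],[[0,0,0],[0,0,1.2],0.7],[[0,0,0],[0,0,0.6],0.7],[[0,0,0],[0,0,0.4],0.7],[[0,0,0],[0,0,0],0.7],[[0,0,0],[0,0,0],0.7]]'
python3 to.py .5065 .239 .077 -42.3
```

```text
time_s: 14.7
tcp_pos: [0.5075, 0.2393, 0.0834]
eef_rot: [-179.9, -0.0, -42.3]
contact_force: [0.8, 0.6, -0.6]
gripper_width: 0.0248
gripper_force: 8.0
t 14.7 pos [0.5075 0.2393 0.0834] rot [-179.9   -0.   -42.3]
turn [-0.1 -0.  -0. ] then shift cm [-0.06  0.09  0.64] len 0.6 q [ 45.  19. -26.   0. -45.   2.] w 0.0248 F 8.0
```

```bash

python3 -m crank '[[[0,0,0],[0,0,0.3],0.7],[[0,0,0],[0,0,0.2],0.7],[[0,0,0],[0,0,0.15],0.7],[[0,0,0],[0,0,0],0.7]]'
python3 -m crank '[[[0,0,0],[0,0,0],0.35],[[0,0,0],[0,0,0],0.3],[[0,0,0],[0,0,0],0.1],[[0,0,0],[0,0,0],-0.2],[[0,0,0],[0,0,0],-0.2],[[0,0,0],[0,0,-2],-0.2],[[0,0,0],[0,0,-4],-0.2],[[0,0,0],[0,0,-4],-0.2]]' >/dev/null
python3 -m crank '[[[0,0,0],[0,0,-3],-0.7],[[0,0,6],[0,0,0],-0.7],[[0,0,6],[0,0,0],-0.7],[[0,0,6],[0,0,0],-0.7],[[0,0,0],[0,0,0],-0.7]]'
python3 to.py .6375 .2652 .064 -60.2
```

```text
time_s: 15.1
tcp_pos: [0.5074, 0.2391, 0.0766]
eef_rot: [-180.0, -0.0, -42.3]
contact_force: [-0.9, -0.8, 4.8]
gripper_width: 0.0245
gripper_force: 8.0
time_s: 16.4
tcp_pos: [0.507, 0.2389, 0.2061]
eef_rot: [-180.0, 0.0, -60.4]
contact_force: [-0.7, -0.2, -0.6]
gripper_width: 0.0743
gripper_force: 0.0
t 16.4 pos [0.507  0.2389 0.2061] rot [-180.     0.   -60.4]
turn [-0.   0.  -0.2] then shift cm [  4.2  -12.63  14.21] len 19.5 q [ 45.  12. -18.  -0. -60. -16.] w 0.0743 F 0.0
```

```bash

python3 -m crank '[[[0,0,0],[1.05,-3.15,0],-0.8],[[0,0,0],[1.05,-3.15,0],-0.8],[[0,0,0],[1.05,-3.15,0],-0.8],[[0,0,0],[1.05,-3.15,0],-0.8],[[0,0,0],[0,0,3],-0.8],[[0,0,0],[0,0,3],-0.8],[[0,0,0],[0,0,2],-0.8],[[0,0,0],[0,0,0],-0.8]]'
python3 to.py .6375 .2652 .063 -60.2
```

```text
time_s: 17.2
tcp_pos: [0.6356, 0.2636, 0.1221]
eef_rot: [179.6, -0.0, -60.2]
contact_force: [-0.5, -0.2, -0.7]
gripper_width: 0.0787
gripper_force: 0.0
t 17.2 pos [0.6356 0.2636 0.1221] rot [179.6  -0.  -60.2]
turn [ 0.4 -0.  -0. ] then shift cm [-0.04 -0.25  5.91] len 5.9 q [ 39.  27.  -6.  -0. -57.  -9.] w 0.0787 F 0.0
```

```bash

python3 -m crank '[[[0,0,0],[0,0,2.5],-0.8],[[0,0,0],[0,0,2],-0.8],[[0,0,0],[0,0,1],-0.8],[[0,0,0],[0,0,0.5],-0.8],[[0,0,0],[0,0,0],-0.8]]' >/dev/null
python3 to.py .6375 .2652 .063 -60.2
python3 -m crank '[[[0,0,0],[0,0,0],0.6],[[0,0,0],[0,0,0],0.6],[[0,0,0],[0,0,0],0.6],[[0,0,0],[0,0,0],0.6],[[0,0,0],[0,0,0],0.6],[[0,0,0],[0,0,0],0.6]]' 20
python3 to.py .6375 .2652 .25 -60.2
```

```text
t 17.7 pos [0.6376 0.265  0.0664] rot [-180.    -0.   -60.3]
turn [-0.  -0.  -0.1] then shift cm [-0.02 -0.    0.34] len 0.3 q [ 39.  31.  -9.   0. -50.  -9.] w 0.0788 F 0.0
time_s: 18.3
tcp_pos: [0.6375, 0.2649, 0.0665]
eef_rot: [-180.0, -0.0, -60.3]
contact_force: [-1.0, 0.7, 3.7]
gripper_width: 0.0492
gripper_force: 20.0
t 18.3 pos [0.6375 0.2649 0.0665] rot [-180.    -0.   -60.3]
turn [-0.  -0.  -0.1] then shift cm [ -0.03  -0.02 -18.35] len 18.3 q [ 39.  31.  -9.   0. -50.  -9.] w 0.0492 F 20.0
```

```bash

python3 -m crank '[[[0,0,0],[0,0,-2],0.6],[[0,0,0],[0,0,-4],0.6],[[0,0,0],[0,0,-4],0.6],[[0,0,0],[0,0,-4],0.6],[[0,0,0],[0,0,-3],0.6],[[0,0,-6],[0,0,0],0.6],[[0,0,-6],[0,0,0],0.6],[[0,0,-6],[0,0,0],0.6]]'
python3 to.py .4535 .288 .0635 -42.3
```

```text
time_s: 19.1
tcp_pos: [0.637, 0.2648, 0.2359]
eef_rot: [180.0, 0.0, -42.1]
contact_force: [0.3, 0.7, -1.7]
gripper_width: 0.0494
gripper_force: 20.0
t 19.1 pos [0.637  0.2648 0.2359] rot [180.    0.  -42.1]
turn [0.  0.  0.2] then shift cm [-15.14  10.63  17.24] len 25.3 q [ 39.  22.   2.  -0. -69.   9.] w 0.0494 F 20.0
```

```bash

python3 -m crank '[[[0,0,0],[-3,2.1,0],0.6],[[0,0,0],[-3,2.1,0],0.6],[[0,0,0],[-3,2.1,0],0.6],[[0,0,0],[-3,2.1,0],0.6],[[0,0,0],[-3.1,2.2,0],0.6],[[0,0,0],[0,0,3],0.6],[[0,0,0],[0,0,3],0.6],[[0,0,0],[0,0,0],0.6]]' >/dev/null
python3 -m crank '[[[0,0,0],[0,0,3],0.6],[[0,0,0],[0,0,3],0.6],[[0,0,0],[0,0,2],0.6],[[0,0,0],[0,0,1.2],0.6],[[0,0,0],[0,0,0.6],0.6],[[0,0,0],[0,0,0],0.6],[[0,0,0],[0,0,0],0.6]]'
python3 to.py .4535 .288 .0635 -42.3
```

```text
time_s: 20.6
tcp_pos: [0.4549, 0.2887, 0.0791]
eef_rot: [-179.9, -0.0, -42.3]
contact_force: [-0.0, 0.4, -0.3]
gripper_width: 0.0489
gripper_force: 20.0
t 20.6 pos [0.4549 0.2887 0.0791] rot [-179.9   -0.   -42.3]
turn [-0.1 -0.  -0. ] then shift cm [-0.06  0.15  1.56] len 1.6 q [ 53.  18. -29.   0. -43.  -6.] w 0.0489 F 20.0
```

```bash

python3 -m crank '[[[0,0,0],[0,0,0.6],0.6],[[0,0,0],[0,0,0.5],0.6],[[0,0,0],[0,0,0.3],0.6],[[0,0,0],[0,0,0.15],0.6],[[0,0,0],[0,0,0],0.6]]'
python3 -m crank '[[[0,0,0],[0,0,0],0.3],[[0,0,0],[0,0,0],-0.1],[[0,0,0],[0,0,0],-0.6],[[0,0,0],[0,0,0],-0.6],[[0,0,0],[0,0,0],-0.6],[[0,0,0],[0,0,-2],-0.6],[[0,0,0],[0,0,-4],-0.6],[[0,0,0],[0,0,-4],-0.6]]' >/dev/null
python3 -m crank '[[[0,0,0],[0,0,-4],-0.6],[[0,0,6],[0,0,0],-0.6],[[0,0,6],[0,0,0],-0.6],[[0,0,6],[0,0,0],-0.6],[[0,0,0],[0,0,0],-0.6]]'
python3 to.py .6696 .2040 .068 -60.2
```

```text
time_s: 21.1
tcp_pos: [0.4543, 0.288, 0.0634]
eef_rot: [180.0, -0.0, -42.3]
contact_force: [-4.0, -1.3, 10.2]
gripper_width: 0.049
gripper_force: 20.0
time_s: 22.4
tcp_pos: [0.4543, 0.2881, 0.2025]
eef_rot: [-180.0, 0.0, -60.4]
contact_force: [-0.6, 0.3, -0.3]
gripper_width: 0.0701
gripper_force: 0.0
t 22.4 pos [0.4543 0.2881 0.2025] rot [-180.     0.   -60.4]
turn [-0.   0.  -0.2] then shift cm [ 18.   -14.5   13.45] len 26.7 q [ 53.  10. -21.  -0. -59. -24.] w 0.0701 F 0.0
```

```bash

python3 -m crank '[[[0,0,0],[3,-2.4,0],-0.7],[[0,0,0],[3,-2.4,0],-0.7],[[0,0,0],[3,-2.4,0],-0.7],[[0,0,0],[3,-2.4,0],-0.7],[[0,0,0],[3,-2.4,0],-0.7],[[0,0,0],[3,-2.5,0],-0.7],[[0,0,0],[0,0,0],-0.7],[[0,0,0],[0,0,0],-0.7]]' >/dev/null
python3 to.py .6696 .2040 .068 -60.2
python3 - <<'E'
from h import *
from plant import r
s=r.get_state();c=r.capture("wrist");c["s"]=s;cv2.imwrite("pics/w2.png",c["color"][:,:,::-1]);c=wcam(c)
P=cloud(c);hsv=cv2.cvtColor(c["color"],cv2.COLOR_RGB2HSV)
m=(hsv[...,0]>5)&(hsv[...,0]<18)&(hsv[...,1]>170)&(hsv[...,2]>150)&(P[...,2]>.1)&(P[...,2]<.12);print(m.sum(),P[m].mean(0))
for n,M in (("top",r.capture("top")),):
    P=cloud(M)
    for nm,(x,y) in dict(brown=(.56,.191),tube=(.5065,.239),jar=(.4535,.288)).items():
        k=(np.hypot(P[...,0]-x,P[...,1]-y)<.035)&(P[...,2]>.05);q=P[k]
        if len(q): z=np.percentile(q[:,2],90);t=q[q[:,2]>z-.008];print(nm,z.round(4),np.median(t,0).round(4),len(t))
E
```

```text
t 23.2 pos [0.6698 0.2027 0.2011] rot [179.9   0.  -60.3]
turn [ 0.1  0.  -0.1] then shift cm [-0.12 -0.05 13.31] len 13.3 q [ 33.  25.   0.  -0. -66.  -3.] w 0.0742 F 0.0
1696 [0.66976002 0.2023471  0.11180014]
brown 0.2866 [0.5832 0.1855 0.2859] 286
tube 0.6433 [0.483  0.2506 0.6415] 183
jar 0.6843 [0.4345 0.2775 0.6818] 2407
```

View pics/w2.png

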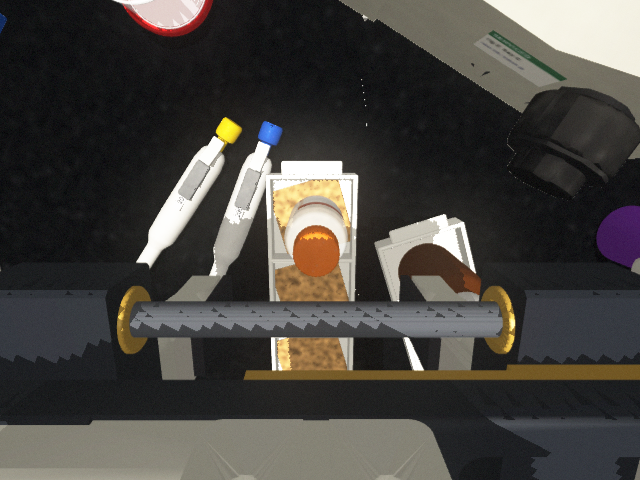

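The white bottle is at (.670,.203). With the current yaw the gripper body would overlap the placed brown cap, so I turn the grip 28°. The neighbouring pocket is now empty, so this is free.

```bash

python3 -m crank '[[[0,0,-7],[0,0,0],-0.7],[[0,0,-7],[0,0,0],-0.7],[[0,0,-7],[0,0,0],-0.7],[[0,0,-7],[0,0,0],-0.7],[[0,0,0],[0,0,3],-0.7],[[0,0,0],[0,0,3],-0.7],[[0,0,0],[0,0,0],-0.7]]' 
python3 to.py .6698 .2030 .070 -32.3
```

```text
time_s: 24.0
tcp_pos: [0.6661, 0.2033, 0.1388]
eef_rot: [179.7, 0.2, -32.2]
contact_force: [-0.1, 0.2, 1.2]
gripper_width: 0.0746
gripper_force: 0.0
t 24.0 pos [0.6661 0.2033 0.1388] rot [179.7   0.2 -32.2]
turn [0.3 0.2 0.1] then shift cm [ 0.33 -0.17  6.88] len 6.9 q [ 33.  27.  -4.  -0. -59.  25.] w 0.0746 F 0.0
```

```bash

python3 -m crank '[[[0,0,0],[0,0,2],-0.7],[[0,0,0],[0,0,2],-0.7],[[0,0,0],[0,0,1.2],-0.7],[[0,0,0],[0,0,0.6],-0.7],[[0,0,0],[0,0,0],-0.7],[[0,0,0],[0,0,0],-0.7]]' 
python3 to.py .6698 .2030 .070 -32.3
```

```text
time_s: 24.6
tcp_pos: [0.67, 0.2039, 0.0857]
eef_rot: [-179.9, -0.0, -32.3]
contact_force: [0.3, -1.1, 0.1]
gripper_width: 0.0746
gripper_force: 0.0
t 24.6 pos [0.67   0.2039 0.0857] rot [-179.9   -0.   -32.3]
turn [-0.1 -0.   0. ] then shift cm [0.03 0.08 1.57] len 1.6 q [ 33.  30.  -7.   0. -53.  25.] w 0.0746 F 0.0
```

```bash

python3 -m crank '[[[0,0,0],[0,0,1],-0.7],[[0,0,0],[0,0,0.6],-0.7],[[0,0,0],[0,0,0],0.6],[[0,0,0],[0,0,0],0.6],[[0,0,0],[0,0,0],0.6],[[0,0,0],[0,0,0],0.6],[[0,0,0],[0,0,0],0.6],[[0,0,0],[0,0,0],0.6]]' 20
python3 -m crank '[[[0,0,0],[0,0,0],0.6],[[0,0,0],[0,0,-2],0.6],[[0,0,0],[0,0,-4],0.6],[[0,0,0],[0,0,-4],0.6],[[0,0,0],[0,0,-4],0.6],[[0,0,0],[0,0,-3],0.6],[[0,0,5],[0,0,0],0.6],[[0,0,5],[0,0,0],0.6]]'
python3 to.py .398 .336 .067 -42.3
```

```text
time_s: 25.4
tcp_pos: [0.6696, 0.2035, 0.0688]
eef_rot: [-180.0, -0.0, -32.3]
contact_force: [-0.9, 0.2, 0.6]
gripper_width: 0.0458
gripper_force: 20.0
time_s: 26.2
tcp_pos: [0.6696, 0.2038, 0.24]
eef_rot: [-179.9, -0.0, -42.5]
contact_force: [-0.8, 1.1, -1.5]
gripper_width: 0.0456
gripper_force: 20.0
t 26.2 pos [0.6696 0.2038 0.24  ] rot [-179.9   -0.   -42.5]
turn [-0.1 -0.  -0.2] then shift cm [-28.99   8.5   17.3 ] len 34.8 q [ 33.  23.   3.  -0. -70.  15.] w 0.0456 F 20.0
```

```bash

python3 -m crank '[[[0,0,0],[-3.6,1.1,0],0.6],[[0,0,0],[-3.6,1.1,0],0.6],[[0,0,0],[-3.6,1.1,0],0.6],[[0,0,0],[-3.6,1,0],0.6],[[0,0,0],[-3.6,1,0],0.6],[[0,0,0],[-3.6,1,0],0.6],[[0,0,0],[-3.6,1,0],0.6],[[0,0,0],[-3.6,1,0],0.6]]' >/dev/null
python3 -m crank '[[[0,0,0],[0,0,3],0.6],[[0,0,0],[0,0,3],0.6],[[0,0,0],[0,0,3],0.6],[[0,0,0],[0,0,2],0.6],[[0,0,0],[0,0,2],0.6],[[0,0,0],[0,0,1],0.6],[[0,0,0],[0,0,0],0.6],[[0,0,0],[0,0,0],0.6]]'
python3 to.py .398 .336 .066 -42.3
```

```text
time_s: 27.8
tcp_pos: [0.4009, 0.3364, 0.0992]
eef_rot: [-180.0, -0.0, -42.3]
contact_force: [0.7, 0.2, -1.1]
gripper_width: 0.0457
gripper_force: 20.0
t 27.8 pos [0.4009 0.3364 0.0992] rot [-180.    -0.   -42.3]
turn [-0. -0. -0.] then shift cm [-0.19  0.23  3.32] len 3.3 q [ 62.  15. -30.   0. -45. -14.] w 0.0457 F 20.0
```

```bash

python3 -m crank '[[[0,0,0],[-0.2,0.2,1.5],0.6],[[0,0,0],[0,0,0.9],0.6],[[0,0,0],[0,0,0.5],0.6],[[0,0,0],[0,0,0.3],0.6],[[0,0,0],[0,0,0.15],0.6],[[0,0,0],[0,0,0],0.6],[[0,0,0],[0,0,0],0.6]]'
python3 -m crank '[[[0,0,0],[0,0,0],0.3],[[0,0,0],[0,0,0],-0.1],[[0,0,0],[0,0,0],-0.6],[[0,0,0],[0,0,0],-0.6],[[0,0,0],[0,0,0],-0.6],[[0,0,0],[0,0,-2],-0.6],[[0,0,0],[0,0,-4],-0.6],[[0,0,0],[0,0,-4],-0.6]]' >/dev/null
python3 -m crank '[[[0,0,0],[0,0,-4],-0.6],[[0,0,0],[0,0,-4],-0.6],[[0,0,0],[0,0,-4],-0.6],[[0,0,0],[0,0,-4],-0.6],[[0,0,0],[-4,-2,-1],-0.6],[[0,0,0],[-4,-2,0],-0.6],[[0,0,0],[-4,-2,0],-0.6],[[0,0,0],[0,0,0],-0.6]]'
python3 - <<'E'
from plant import r
import cv2,pickle
for n in ("top","side"):
    c=r.capture(n);a=c["color"][170:330,200:440,::-1];cv2.imwrite(f"pics/{n}f.png",a.repeat(3,0).repeat(3,1))
E
```

```text
time_s: 28.5
tcp_pos: [0.398, 0.3361, 0.0657]
eef_rot: [-180.0, -0.0, -42.3]
contact_force: [-1.1, -1.6, 5.5]
gripper_width: 0.046
gripper_force: 20.0
time_s: 30.1
tcp_pos: [0.3478, 0.4648, 0.3339]
eef_rot: [179.9, 0.0, -42.2]
contact_force: [0.2, -0.0, -0.5]
gripper_width: 0.0702
gripper_force: 0.0
```

View pics/sidef.png

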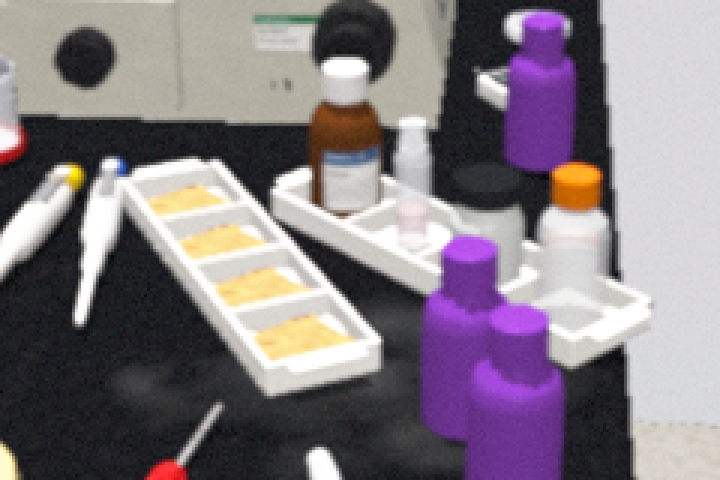

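View pics/topf.png

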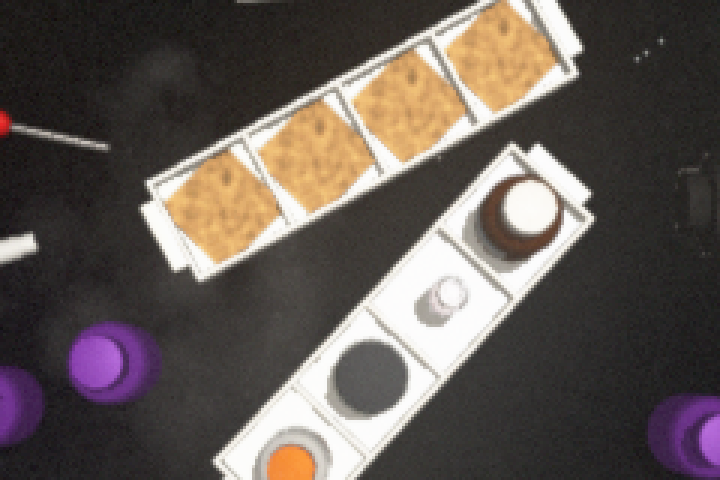

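All four stand upright in separate pockets of the new rack, in reverse order: brown (520,215), tube (445,300), jar (370,378), white (290,460) in the top crop. The gripper is clear.

```bash
python3 -c "
from plant import r
print(r.close_job())"
```

```text
the job is handed in; nothing more can be done
None
```

The job is handed in at about 30 s: brown bottle, tube, jar and white bottle stand upright in the new rack in reverse order, each in its own pocket, confirmed in the final side and top views; the hand-in returned no verdict.

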